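# Square up the wing of the hallway mirror

### The arm

A 6-joint arm with a two-finger parallel gripper is mounted at the origin on the work surface. World frame = base frame: x ahead of the robot, y to its left, z up, the work surface at z = 0. Lengths are in m, angles in rad, forces in N, time in s.
With the tool pointing down it reaches from about 0.3 to 0.775 m from the base axis. Payload 14.6 kg.
Tool frame: the origin (TCP) lies between the finger pads; the fingertips stand 19 mm ahead of it and the grasp point (between the pads) is the TCP (ctrl.finger_overhang is the distance from the TCP to the fingertips, in m); z points along the fingers, y is the direction in which the jaws open and shut (so a half turn about z gives the same grasp; the last joint's range is limited). The gripper opens to 94 mm and grips with 3 to 60 N. Pads are 16 mm wide; open, the fingers measure 119 mm over their backs; the gripper's body (75 mm by 177 mm) begins 78 mm behind the grasp point.
Start: joints at [1.127, 0.3, 1.521, -0, 1.321, -0.067], TCP at [0.202, 0.511, 0.2] pointing down, gripper open.
Joint ranges: [-3.03, 3.03], [-0.79, 2.21], [0.23, 2.52], [-1.04, 4.18], [0, 3.07], [-2.55, 2.55]. Speed limits (rad/s): [2.22, 2.22, 2.57, 3.14, 3.14, 3.14].

### API

Orientations are given as [roll, pitch, yaw] about the fixed x, y, z axes, in that order (R = Rz(yaw) Ry(pitch) Rx(roll)).
In Python, from station import ctrl gives the robot as it stands.
- The arm moves only by the tool send_rows, never from a script. Its argument "series" is a list of rows, each a list of 7 numbers: the turn, a rotation vector about the tool's x, y, z in degrees, then the shift along the tool's x, y, z in m, then the gripper's target within -1 to 1 (fully open at 1, half-way at 0, shut at -1). A call has 1 to 8 rows; each row is the pose to reach, as a shift and turn from the pose commanded when the call began, along the tool's axes at that moment; what a row does not reach only later rows make up. A row lasts 1/10 s, in which the tool goes at most 50 mm and 8.59 degrees, less where a joint would pass 70% of its speed; a pose out of reach is approached as far as the arm can. A call with a gripper value outside its range is refused whole. The fingers move at their own pace and stop on an object; "force" is the grip in N (left out, the last holds). Time passes only in rows, so rows that repeat a pose let the fingers close. It gives the time, the measured TCP pose, the force and the opening at its end, in the units of the state.
- ctrl.get_obs(): the state, without advancing time (a new reading comes with each control period).
- ctrl.camera(name): name is "scene" or "top"; returns a dict with "pixels" (480x640x3 uint8, red, green, blue), "z_map" (480x640 float32, m along the optical axis (not along the pixel's ray), 0 where there is no reading), "fov_y" (degrees; the focal length in pixels is half the picture's height over the tangent of half this angle, whatever the lens; pixels are square), "cx", "cy" (the principal point, pixels), "R" (3x3) and "t" (3): a world point X has camera coordinates R X + t. Camera axes: x right, y down, z forward; pixel columns grow to the right and rows downward; lengths in m; the calibration is good to about 2 mm. A picture is of the moment at which its call begins.
- ctrl.hand_in(): hands the job in, once; it reports no verdict.
The state is a dict: "time_s": time; "qpos": joint angles; "joint_vel": joint speeds; "tau": joint torques, N m; "ee_pos": TCP position; "eef_rot": TCP orientation; "force": force on the tool from outside, world axes, zero at the start; "moment": the same for the moment, N m; "grip_width": finger opening in m.
Only numpy, scipy, OpenCV 4.12 (cv2) and the standard library are available. Lean on these libraries where they do the work, as an engineer would, in place of code of your own. Each camera call takes 0.05 s, during which the arm holds its last target.

### The job

On the hallway shelf, swing the wing of the folding mirror outward until it stands at a right angle to the mirror's wide main panel, then let go so that its stiff hinge holds it there. Leave the smaller double picture frame, which also has a hinged leaf, as it stands.

Things in the scene. Friction and masses are not known exactly. Their poses are not given: they have to be found in the camera images.
- mirror: Wooden folding mirror, fixed; the larger folding thing, with shiny panes. Upright main panel 180 wide (along y), 16 thick (x), top at z = 170, on a foot 90 x 190 x 14. Origin: centre of the foot's underside, z up. Its shiny face looks along its -x, away from the robot within 32 degrees. The wing's upright hinge axis is at x = -14, y = +90 mm. No other thing reaches the upper half of the wing's path.
- mirror_wing (a joint): Wing angle, rad: 0 = folded onto the main panel's face (wing pointing along the mirror's -y), pi/2 = square to it (pointing along -x), stop at 2.9; grows clockwise from above; starts at 0.6 to 1.05. Stays where left; needs about 0.15 N m to turn. The wing is a wooden panel 12 thick, 6 to 140 mm from the hinge axis, which lies in its mid-plane; lower edge 20, top edge 170 mm above the shelf.
- wing_edge (a point): Top corner of the mirror's wing at its free end: in the wing's mid-plane, 140 mm from the hinge axis, 170 mm above the shelf.
- frame_edge (a point): Free top corner of the hinged leaf of the double picture frame, the look-alike to leave alone: two equal upright leaves 100 wide, 12 to 14 thick, 140 high, with paper cards and no mirror panes, on a foot 70 x 110. The point is 100 mm from the leaf's own hinge axis. The frame stands on the other side of the shelf's middle line (y = 0) from the mirror.
Things that resemble listed ones, but are neither listed nor needed, are in the scene too. Leave any purple look-alike of the mirror alone.

How it is judged:
At the end, for the whole second after the job is handed in: The mirror's wing stands still at a right angle to the main panel, within 12 degrees (1.361 to 1.780 rad), held by its hinge alone, and the free corner of the picture frame's leaf is within 20 mm of where it began (value of joint mirror_wing between 1.361 and 1.78 rad and velocity of joint mirror_wing between -0.05 and 0.05 rad/s and distance of frame_edge from where it was at the start of the episode below 0.02 m); the robot touches nothing.
It fails at once if the picture frame's leaf is swung by more than 20 mm at its free corner (distance of frame_edge from where it was at the start of the episode above 0.02 m).
It also fails if it takes over 34 s, if anything falls off the work surface, if the arm or the gripper's body presses on something with over 40 N, if the wrist force passes 120 N, or if a joint passes its speed limit or range.

## Working session

There is one attempt and no reset: what is moved stays moved. The work goes in short steps, Python scripts to look and compute and a tool call to move; the robot and the scene stay as the last step left them, time stands still between calls to the robot, and variables do not carry over. Pictures are saved under pics/ and viewed, and the job is handed in when it is done.

Besides the shell and the picture viewer there is one more tool, called after "Call:" as name(argument=value, ...), one argument or row to a line, values as JSON. send_rows: Moves the arm, as the interface text tells. Its arguments: {"type":"object","properties":{"series":{"type":"array"},"force":{"type":"number"}},"required":["series"]}

```bash
ls; mkdir -p pics; python3 - <<'E'
from station import ctrl
import cv2,numpy as np
o=ctrl.get_obs();print({k:np.round(v,3).tolist() for k,v in o.items()})
for n in("scene","top"):
    c=ctrl.camera(n);cv2.imwrite(f"pics/{n}0.png",c["pixels"][:,:,::-1]);np.savez(f"{n}0.npz",**c)
    print(n,c["fov_y"],c["cx"],c["cy"],c["R"],c["t"],(c["z_map"]>0).mean())
E
```

```text
pics
{'time_s': 0.0, 'qpos': [1.127, 0.3, 1.522, 0.0, 1.321, -0.067], 'joint_vel': [0.001, -0.001, 0.0, 0.001, -0.001, 0.001], 'tau': [0.002, -53.179, -35.274, 0.071, 0.024, -0.0], 'ee_pos': [0.202, 0.511, 0.2], 'eef_rot': [-3.14, -0.0, 2.765], 'force': [0.356, 0.273, -0.064], 'moment': [0.089, 0.008, 0.034], 'grip_width': 0.094}
scene 56.04260509058085 324.0370503538249 243.42639706351517 [[-0.2700418   0.9627567   0.01330237]
 [ 0.57669891  0.17278968 -0.79847486]
 [-0.77103554 -0.20795013 -0.60188118]] [ 0.03903991 -0.17332481  1.5230139 ] 0.9958658854166667
top 52.16705244941317 316.8362351595916 239.47880139155404 [[-0.00500434 -0.99986342 -0.01575105]
 [-0.99820638  0.0059345  -0.05957177]
 [ 0.05965711  0.01542468 -0.99809975]] [0.09718718 0.42547402 1.07711744] 0.9960188802083333
```

View pics/scene0.png

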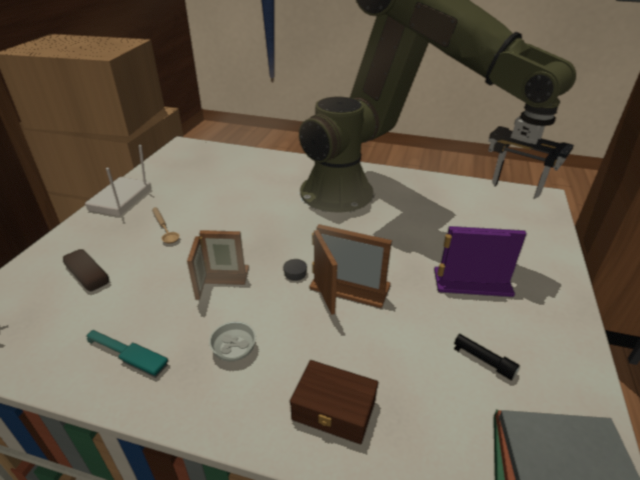

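View pics/top0.png

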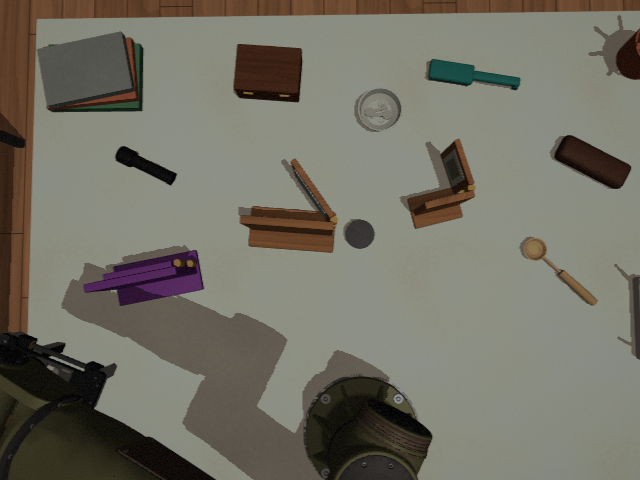

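```bash
cat > h.py <<'E'
import numpy as np,cv2
def cloud(c):
    f=240/np.tan(np.radians(c["fov_y"])/2);v,u=np.mgrid[:480,:640]
    z=c["z_map"];P=np.stack([(u-c["cx"])/f*z,(v-c["cy"])/f*z,z],-1)
    return (P-c["t"])@c["R"]
def tops(P,lo=.160,hi=.178,box=(.3,.75,-.1,.3)):
    m=(P[...,2]>lo)&(P[...,2]<hi)&(P[...,0]>box[0])&(P[...,0]<box[1])&(P[...,1]>box[2])&(P[...,1]<box[3])
    return m
E
python3 - <<'E'
from h import *
c=dict(np.load("top0.npz"));P=cloud(c);s=dict(np.load("scene0.npz"));Q=cloud(s)
for n,X,im in(("top",P,c),("scene",Q,s)):
    m=tops(X,box=(.2,.8,-.3,.4)).astype(np.uint8)
    k,l,st,_=cv2.connectedComponentsWithStats(m)
    for i in range(1,k):
        if st[i,4]<15: continue
        p=X[l==i];print(n,st[i],p.mean(0).round(3)); r=cv2.minAreaRect((p[:,:2]*1000).astype(np.float32));print(np.round(cv2.boxPoints(r)).tolist(),np.round(r[1]))
a=cv2.resize(c["pixels"][130:270,220:500],None,fx=2.8,fy=2.8,interpolation=2)
cv2.imwrite("pics/crop0.png",a[:,:,::-1])
for uv in[(293,162),(335,217),(243,217),(248,208),(333,208),(458,140),(471,190)]:
    print(uv,P[uv[1],uv[0]].round(3))
E
```

```text
top [290 158  44  60 450] [0.516 0.102 0.17 ]
[[458.0, 69.0], [465.0, 59.0], [575.0, 135.0], [568.0, 145.0]] [134.  12.]
top [239 215  95  16 806] [0.45  0.152 0.17 ]
[[434.0, 63.0], [451.0, 61.0], [466.0, 240.0], [449.0, 241.0]] [179.  17.]
top [156 261  22  17 286] [0.361 0.381 0.17 ]
[[345.0, 399.0], [352.0, 361.0], [379.0, 366.0], [372.0, 404.0]] [28. 39.]
scene [314 224  78  45 818] [0.476 0.14  0.168]
[[433.0, 65.0], [567.0, 55.0], [581.0, 234.0], [447.0, 244.0]] [179. 134.]
scene [448 226  17  11 146] [0.365 0.383 0.168]
[[341.0, 399.0], [350.0, 362.0], [382.0, 371.0], [373.0, 407.0]] [33. 38.]
(293, 162) [0.566 0.138 0.17 ]
(335, 217) [0.461 0.057 0.155]
(243, 217) [0.46  0.233 0.171]
(248, 208) [0.499 0.25  0.002]
(333, 208) [0.498 0.058 0.001]
(458, 140) [ 0.614 -0.187  0.142]
(471, 190) [ 0.515 -0.213  0.134]
```

View pics/crop0.png

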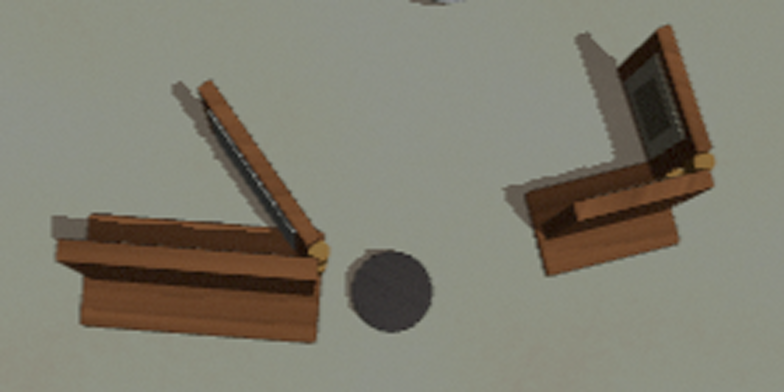

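The crop shows three candidates:
- **Left, around (290,215) in the top view:** its panel measures 179x17 mm at z=0.170 and its wing 134x12 mm. It is wood with a pane and stands at y>0, so this is the mirror.
- **Right, around (440,195):** it has 100 mm leaves with cards and stands at y<0, so this is the frame to leave alone.
- **Purple, around (145,275):** this is the decoy.

The wing angle is about 0.88 rad and the hinge is near (0.457, 0.061).

```bash
cat >> h.py <<'E'
from scipy.spatial.transform import Rotation as Ro
def rel(o,pts):
    R=Ro.from_euler("xyz",o["eef_rot"]).as_matrix();print("pose",np.round(o["ee_pos"],4),np.round(o["eef_rot"],3),"t",o["time_s"],"F",np.round(o["force"],1),o["grip_width"])
    for p in pts: print(p,(R.T@(np.array(p)-o["ee_pos"])).round(4))
E
python3 - <<'E'
from h import *
from station import ctrl
rel(ctrl.get_obs(),[(.202,.511,.25),(.5215,.16,.25),(.5215,.16,.135),(.573,.0693,.135)])
E
```

```text
pose [0.2023 0.5112 0.1999] [-3.141 -0.     2.765] t 0.1 F [-0.   0.1  0.7] 0.09406418564566173
(0.202, 0.511, 0.25) [ 0.0002 -0.0003 -0.0501]
(0.5215, 0.16, 0.25) [-0.4261 -0.2092 -0.0499]
(0.5215, 0.16, 0.135) [-0.4261 -0.209   0.0651]
(0.573, 0.0693, 0.135) [-0.5073 -0.2744  0.0652]
```

Call:
send_rows(
  series=[
    [0,0,0,0,0,-0.05,-1],
    [0,0,-3,-0.03,-0.015,-0.05,-1],
    [0,0,-6,-0.07,-0.035,-0.05,-1],
    [0,0,-9,-0.11,-0.055,-0.05,-1],
    [0,0,-12,-0.15,-0.075,-0.05,-1],
    [0,0,-15,-0.19,-0.094,-0.05,-1],
    [0,0,-17,-0.22,-0.108,-0.05,-1],
    [0,0,-17,-0.24,-0.118,-0.05,-1],
  ],
  force=20,
)

```text
time_s: 0.9
ee_pos: [0.3833, 0.3116, 0.2503]
eef_rot: [-3.141, -0.0, 3.061]
force: [-0.6, 0.1, 0.5]
grip_width: 0.0336
```

```bash
python3 - <<'E'
from h import *
from station import ctrl
rel(ctrl.get_obs(),[(.5215,.16,.25),(.5215,.16,.135)])
E
```

```text
pose [0.3833 0.3116 0.2503] [-3.141 -0.     3.061] t 0.9 F [-0.6  0.1  0.5] 0.03361311396702023
(0.5215, 0.16, 0.25) [-0.1499 -0.14    0.0003]
(0.5215, 0.16, 0.135) [-0.1499 -0.14    0.1153]
```

Call:
send_rows(
  series=[
    [0,0,0,-0.03,-0.028,0,-1],
    [0,0,0,-0.06,-0.056,0,-1],
    [0,0,0,-0.09,-0.084,0,-1],
    [0,0,0,-0.12,-0.112,0,-1],
    [0,0,0,-0.15,-0.14,0,-1],
    [0,0,0,-0.15,-0.14,0,-1],
    [0,0,0,-0.15,-0.14,0,-1],
  ],
)

```text
time_s: 1.6
ee_pos: [0.5204, 0.1614, 0.2499]
eef_rot: [-3.141, -0.001, 3.06]
force: [0.2, 0.3, -0.3]
grip_width: 0.0003
```

```bash
python3 - <<'E'
from h import *
from station import ctrl
rel(ctrl.get_obs(),[(.5215,.16,.135),(.573,.0693,.135)])
c=ctrl.camera("top");cv2.imwrite("pics/top1.png",c["pixels"][:,:,::-1])
c=ctrl.camera("scene");cv2.imwrite("pics/scene1.png",c["pixels"][:,:,::-1])
E
```

```text
pose [0.5204 0.1614 0.2499] [-3.141e+00 -1.000e-03  3.060e+00] t 1.6 F [ 0.2  0.3 -0.3] 0.0002892185799794961
(0.5215, 0.16, 0.135) [-0.0013 -0.0013  0.1149]
(0.573, 0.0693, 0.135) [-0.06   -0.0875  0.1148]
```

View pics/scene1.png

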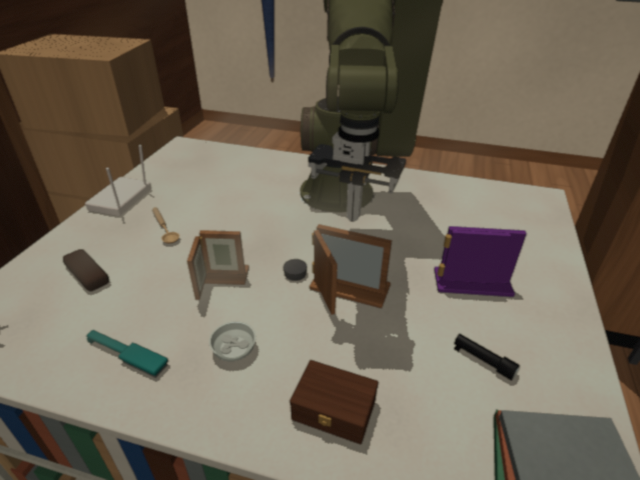

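The closed fingers, at (355,200), hang above the gap between the panel and the wing. I'll lower them next.

Call:
send_rows(
  series=[
    [0,0,0,0,0,0.03,-1],
    [0,0,0,0,0,0.06,-1],
    [0,0,0,0,0,0.09,-1],
    [0,0,0,0,0,0.115,-1],
    [0,0,0,0,0,0.115,-1],
    [0,0,0,0,0,0.115,-1],
  ],
)

```text
time_s: 2.3
ee_pos: [0.5203, 0.1626, 0.1364]
eef_rot: [3.141, 0.0, 3.063]
force: [-0.6, -0.5, -0.7]
grip_width: 0.0004
```

```bash
python3 - <<'E'
from h import *
from station import ctrl
rel(ctrl.get_obs(),[(.573,.0693,.135)])
E
```

```text
pose [0.5203 0.1626 0.1364] [3.141 0.    3.063] t 2.3 F [-0.6 -0.5 -0.7] 0.0004108281618079288
(0.573, 0.0693, 0.135) [-0.0599 -0.0889  0.0014]
```

Call:
send_rows(
  series=[
    [0,0,0,-0.005,-0.007,0,-1],
    [0,0,0,-0.01,-0.014,0,-1],
    [0,0,0,-0.015,-0.021,0,-1],
    [0,0,0,-0.02,-0.028,0,-1],
    [0,0,0,-0.025,-0.035,0,-1],
    [0,0,0,-0.03,-0.042,0,-1],
    [0,0,0,-0.035,-0.049,0,-1],
    [0,0,0,-0.04,-0.056,0,-1],
  ],
)

```text
time_s: 3.1
ee_pos: [0.556, 0.1021, 0.1353]
eef_rot: [-3.142, -0.001, 3.061]
force: [-1.6, 1.9, 0.1]
grip_width: 0.0003
```

```bash
python3 - <<'E'
from h import *
from station import ctrl
rel(ctrl.get_obs(),[(.573,.0693,.135)])
E
```

```text
pose [0.556  0.1021 0.1353] [-3.142e+00 -1.000e-03  3.061e+00] t 3.1 F [-1.6  1.9  0.1] 0.00027732517264270637
(0.573, 0.0693, 0.135) [-0.0196 -0.0314  0.0002]
```

Call:
send_rows(
  series=[
    [0,0,0,-0.004,-0.006,0,-1],
    [0,0,0,-0.008,-0.012,0,-1],
    [0,0,0,-0.012,-0.018,0,-1],
    [0,0,0,-0.016,-0.024,0,-1],
    [0,0,0,-0.02,-0.03,0,-1],
    [0,0,0,-0.02,-0.032,0,-1],
    [0,0,0,-0.02,-0.032,0,-1],
  ],
)

```text
time_s: 3.8
ee_pos: [0.5733, 0.0689, 0.1355]
eef_rot: [-3.141, 0.0, 3.061]
force: [-0.5, -0.0, 1.0]
grip_width: 0.0004
```

```bash
cat > meas.py <<'E'
from h import *
from station import ctrl
import sys
n=sys.argv[1]
o=ctrl.get_obs();rel(o,[])
c=ctrl.camera("top");cv2.imwrite(f"pics/top{n}.png",c["pixels"][:,:,::-1]);P=cloud(c)
H=np.array([.4566,.0606])
m=tops(P,.164,.176,(.468,.62,-.06,.25));p=P[m][:,:2]
# the wing passes through the hinge: keep the largest component
k,l,st,_=cv2.connectedComponentsWithStats(m.astype(np.uint8))
for i in range(1,k):
    if st[i,4]<30: continue
    p=(P[l==i][:,:2]).astype(np.float32);r=cv2.minAreaRect(p*1000)
    vx,vy,_,_=cv2.fitLine(p,cv2.DIST_HUBER,0,.01,.01).ravel()
    if vx<0:vx,vy=-vx,-vy
    d=np.arctan2(.9965,.084)
    print(st[i],p.mean(0),r[1],"angle",d-np.arctan2(vy,vx), "via hinge",d-np.arctan2(*(p.mean(0)-H)[::-1]))
s=ctrl.camera("scene");cv2.imwrite(f"pics/scene{n}.png",s["pixels"][:,:,::-1])
E
python3 meas.py 2
```

```text
pose [0.5733 0.0689 0.1355] [-3.141  0.     3.061] t 3.8 F [-0.5 -0.   1. ] 0.00039025141912302306
```

View pics/scene2.png

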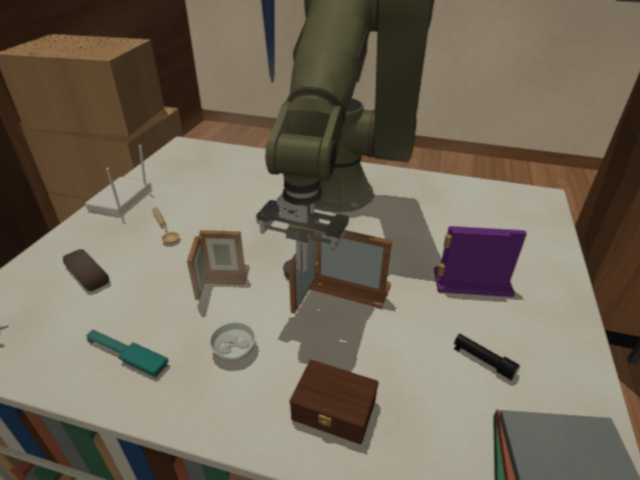

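View pics/top2.png

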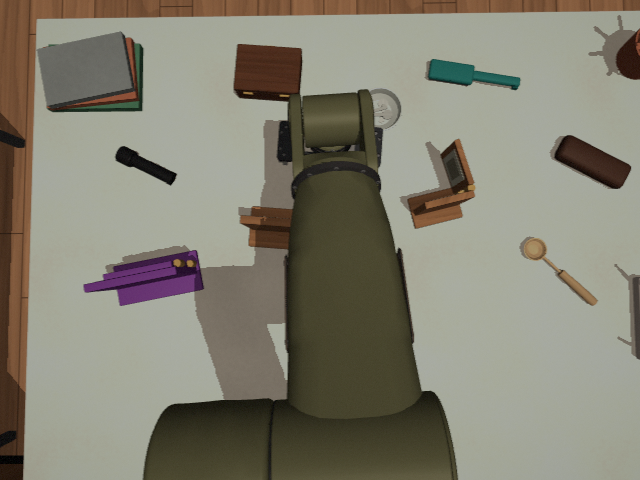

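The scene view shows the wing swung out, with its free end at about (295,300), and the frame unchanged. The arm hides the mirror in the top view. I'll back off along +y, raise the tool and move it clear, then measure.

Call:
send_rows(
  series=[
    [0,0,0,0,0.01,0,-1],
    [0,0,0,0,0.025,0,-1],
    [0,0,0,0,0.04,0,-1],
    [0,0,0,0,0.04,-0.03,-1],
    [0,0,0,0,0.04,-0.07,-1],
    [0,0,0,0,0.04,-0.11,-1],
    [0,0,0,0,0.04,-0.12,-1],
  ],
)

```text
time_s: 4.6
ee_pos: [0.5774, 0.1108, 0.2602]
eef_rot: [3.14, 0.006, 3.063]
force: [0.7, -0.6, 0.3]
grip_width: 0.0005
```

Call:
send_rows(
  series=[
    [0,0,0,0.02,0.03,0,-1],
    [0,0,0,0.04,0.06,0,-1],
    [0,0,0,0.06,0.1,0,-1],
    [0,0,0,0.08,0.14,0,-1],
    [0,0,0,0.1,0.18,0,-1],
    [0,0,0,0.12,0.22,0,-1],
    [0,0,0,0.14,0.25,0,-1],
    [0,0,0,0.14,0.25,0,-1],
  ],
)

```text
time_s: 5.4
ee_pos: [0.454, 0.3736, 0.2545]
eef_rot: [-3.141, -0.001, 3.066]
force: [1.1, -0.7, -0.5]
grip_width: 0.0006
```

```bash
python3 meas.py 3
```

```text
pose [0.454  0.3736 0.2545] [-3.141e+00 -1.000e-03  3.066e+00] t 5.4 F [ 1.1 -0.7 -0.5] 0.0005714405676009012
[331 147  12  66 415] [0.53203917 0.05392724] (11.975510597229004, 127.26182556152344) angle 1.5760619209761386 via hinge 1.574922763701266
```

View pics/top3.png

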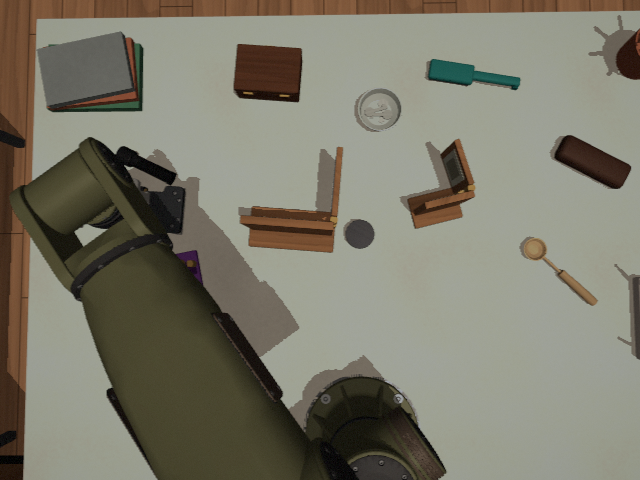

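The top view shows the wing at (338,150)-(334,215), square to the panel at about 1.575 rad. The frame still stands at (458,140)-(471,190), and the arm is clear.

Call:
send_rows(
  series=[
    [0,0,0,0,0,0,-1],
    [0,0,0,0,0,0,-1],
    [0,0,0,0,0,0,-1],
    [0,0,0,0,0,0,-1],
  ],
)

```text
time_s: 5.9
ee_pos: [0.4572, 0.3691, 0.2555]
eef_rot: [-3.142, 0.0, 3.061]
force: [-0.0, -0.6, -0.8]
grip_width: 0.0002
```

```bash
python3 meas.py 4; python3 - <<'E'
from station import ctrl
from h import *
a=cv2.imread("pics/top0.png");b=cv2.imread("pics/top4.png");print("frame diff",cv2.absdiff(a,b)[130:235,400:480].max())
print(ctrl.hand_in())
E
```

```text
pose [0.4572 0.3691 0.2555] [-3.142  0.     3.061] t 5.9 F [-0.  -0.6 -0.8] 0.0002421770921074219
[331 147  12  66 418] [0.5317166 0.0539487] (11.992389678955078, 127.49999237060547) angle 1.5760232003087764 via hinge 1.5750160748509108
frame diff 24
the job is handed in; nothing more can be done
None
```

The mirror's wing now stands square to the main panel and holds there on its own, and I handed the job in at about 6 s. I lowered the closed fingers behind the wing, pushed it outward from about 0.88 rad, backed off and moved the arm clear.

- **Wing angle:** the last two top-camera measurements both gave about 1.575 rad (target 1.571, allowed 1.361 to 1.780). The wing did not move between them, about 0.5 s apart.
- **Frame:** its leaf is at the same pixels as at the start. The largest pixel difference there was 24 of 255, which I took for noise or shading without tracing it.
- **Contact:** I read about 2.5 N while pushing. At hand-in the force readings were under 1 N, with the fingertips about 65 mm above the mirror's top.

No check failed or disagreed. The hand-in gave no verdict.

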